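# Unwedge the worn-cutter bin, lever in the old cutter and close the lid

## Task

Somebody has propped the lid of the worn-cutter bin with a door wedge: work the wedge back out from under the lid and lay it flat on its base on the bench, clear of the bin, so that the lid comes down shut. Then press the bin's lever down to its stop, without forcing it, and hold the lid fully up until the worn cutter wheel waiting in the chute has slid into the bin; ease the lever up so that the lid closes fully. The lid is heavy: never let it slam, don't drop the wedge, and leave the other things on the bench where they are.

Things in the scene. Friction and masses are not known exactly. Their poses are not given: they have to be found in the camera images.
- bin: Grey sheet-steel bench bin for worn cutters, fixed to the bench, 160 deep (x), 200 wide (y), rim 120 mm high. Origin: centre of its underside. x points from its front to its back, z up: the front wall is at x = -80, the right side wall (lever side) at y = -100. The front sill, which carries the wedge, is level at z = 120, x = -96 to -70, y = -100 to 6
- chute_end (a point): Middle of the outer end of the steel chute's floor, bin frame (-152, 51, 122) mm. From here the chute, 82 mm wide over its 16 mm side walls (y = 10 to 92), slopes down at 27 degrees to a slot in the bin's front wall (floor z = 85). A curved gate fixed to the lid shuts the slot, also while the lid is propped, and frees it when the lid is above about 0.3 rad
- lid (a joint): Hinge of the lid, rad: 0 shut, grows as it opens, about 0.40 at the lever's stop. A steel hood 169 x 196 mm, 37 mm high, 0.75 to 1.35 kg, hinged on the bin's back edge (axis along bin y at x = 80, z = 124). Nothing but the wedge or the lever holds it up: let go, it slams (faster than 2 rad/s). A pushrod links it to the lever, so both always move together (0.85 rad of lever per rad of lid)
- lid_lip (a point): Middle of the lower edge of the lid's front lip, a rolled bead 8 mm thick running the lid's whole width; in the bin frame x = -84. Shut, it lies on the sill; at the start it rests on the wedge, about 20 mm above the sill. The lid's front face rises 37 mm from here
- lever: Dark steel lever on the outside of the bin's right wall; pressing its front end down raises the lid. Origin on its pivot, bin frame (0, -108, 62) mm; its axes are the bin's when the lid is shut. It ends on a stop
- lever_pad (a point): Centre of the top of the lever's black rubber press pad, 38 (x) x 46 (y) mm, 142 mm in front of the pivot and 60 mm in front of the bin's front wall. Lid shut: 90 mm above the bench. It goes down 45 to 60 mm, almost straight, to the stop; the rubber gives about 1 mm per 2 N. The lid's weight takes 4 to 13 N on it, more on the stop; over 25 N would bend the linkage
- wedge: Plain wooden door wedge, 95 x 38 mm, 32 thick at the blunt end, 3.5 mm at the thin end, 90 g. Origin: half its length and width, 16 mm above its flat base. x points to the thin end, z up from the base. It lies flat on the sill, thin end inward, clamped by the lid; drawn back (its -x) by about 65 mm it is free
- wedge_head (a point): Point 12 mm in from the wedge's blunt end, 20 mm above its base, mid-width: the place to pinch its sides (38 mm apart), axes as the wedge's. About 36 mm of the wedge sticks out in front of the lid's lip. The lid's front stands close behind, so a gripper coming straight down may strike it: come tilted back some 30 degrees, fingers pointing down and toward the bin
- cutter_mid (a point): Centre of the worn cutter wheel, a steel disc 72 mm in diameter, 8 mm thick, 70 g, lying in the chute against the gate; z is its axis. It slides in by itself once the gate is up. It need not be touched
- free_bench (a point): Middle of a stretch of bare bench to the right of the bin, at bench height, with room for the wedge lying lengthwise away from the robot and for a gripper beside it; a good place to lay the wedge, not the only one
- lock_cylinder: Brass lock cylinder, 17 x 60 x 24 mm, bystander. Origin: centre of its underside
- padlock: Brass padlock, 71 x 46 x 20 mm, bystander. Origin: centre of its underside
- tape_measure: Tape measure, 64 x 78 x 35 mm, bystander. Origin: centre of its underside

How it is judged:
On the way, in this order (a step that is already met when the one before it is completed fails the run):
1. the wedge is out, laid flat on the bench and let go, and the lid is down shut (value of joint lid below 0.03 rad and height (world z) of wedge between 0.005 and 0.023 m and angle between wedge's own z axis and vertical below 0.12 rad and contact force between wedge and bin below 0.05 N and contact force between wedge and the fingers below 0.05 N), for 0.3 s.
2. the lever is pressed and holds the lid fully up, and the cutter wheel has slid down into the bin (value of joint lid above 0.34 rad and contact force between any of the fingers, the arm and lever above 1 N and x of cutter_mid in the frame of bin between -0.07 and 0.08 m and y of cutter_mid in the frame of bin between -0.1 and 0.1 m and z of cutter_mid in the frame of bin between 0 and 0.08 m), for 0.3 s.
At the end, for the whole second after the job is handed in: The lid is shut (within 0.02 rad), the cutter wheel lies inside the bin, and the wedge lies flat on its base on the bench, at rest, let go and not touching the bin (value of joint lid below 0.02 rad and x of cutter_mid in the frame of bin between -0.07 and 0.08 m and y of cutter_mid in the frame of bin between -0.1 and 0.1 m and z of cutter_mid in the frame of bin between 0 and 0.08 m and height (world z) of wedge between 0.005 and 0.023 m and angle between wedge's own z axis and vertical below 0.12 rad and contact force between wedge and bin below 0.05 N and contact force between wedge and the fingers below 0.05 N and linear speed of wedge below 0.02 m/s).
It fails at once if the lid slams: it closes faster than 2 rad/s (velocity of joint lid below -2 rad/s).
It fails at once if the lever is forced: over 25 N on it (contact force between any of the fingers, the arm and lever above 25 N).
It fails at once if the wedge is dropped or flung: faster than 1.2 m/s (linear speed of wedge above 1.2 m/s).
It fails at once if a bystander is moved by more than 20 mm (distance of any of padlock, tape_measure, lock_cylinder from where it was at the start of the episode above 0.02 m).
It also fails if it takes over 58 s, if anything falls off the work surface, if the arm or the gripper's body presses on something with over 40 N, if the wrist force passes 120 N, or if a joint passes its speed limit or range.

## Robot

A 6-joint arm with a two-finger parallel gripper is mounted at the origin on the work surface; the furniture and walls round the work are solid. World frame = base frame: x ahead of the robot, y to its left, z up, the work surface at z = 0. Lengths are in m, angles in rad, forces in N, time in s.
With the tool pointing down it reaches from about 0.425 to 0.95 m from the base axis. Payload 3.5 kg.
Tool frame: the origin (TCP) lies on the centre line of the jaws, within the pads' length; the fingertips stand 25 mm ahead of it and the grasp point (between the pads) lies 6 mm ahead of it (ctrl.finger_overhang is the distance from the TCP to the fingertips, in m); z points along the fingers, y is the line along which they close (so a half turn about z gives the same grasp; the last joint's range is limited). The gripper opens to 85 mm and grips with 20 to 120 N. Pads are 22 mm wide; open, the fingers measure 114 mm over their backs; the gripper's body (76 mm by 85 mm) begins 54 mm behind the grasp point. The pads swing forward as they close: fully open they stand 13 mm farther back than shut.
Start: joints at [-1.375, 0.286, 1.577, -0, 1.279, -0.15], TCP at [0.229, -0.635, 0.256] pointing down, gripper open.
Joint ranges: [-2.77, 2.77], [-0.9, 2.22], [0.21, 2.48], [-1.53, 4.67], [0.24, 2.81], [-2.84, 2.84]. Speed limits (rad/s): [2.79, 2.79, 3.14, 3.14, 3.14, 3.14].

## Interface

Orientations are given as a unit quaternion [x, y, z, w].
In Python, from plant import get_state, imaging, job, ctrl gives the robot as it stands.
- The arm moves only by the tool jog_arm, never from a script. Its argument "increments" is a list of rows, each an object of numbers: "dx", "dy", "dz": the shift along the world's x, y, z each as a share of 12 cm, from -1 to 1; "ax", "ay", "az": the turn, a rotation vector about the world's x, y, z each as a share of pi/2 rad, from -1 to 1; "gripper": the gripper command: -1 is shut, 1 is fully open, values between are in proportion. A call has 1 to 10 rows; each row is the pose to reach, as a shift and turn from the pose commanded when the call began; what a row does not reach only later rows make up. A row lasts 1/10 s, in which the tool goes at most 50 mm and 8.59 degrees, less where a joint would pass 70% of its speed; a pose out of reach is approached as far as the arm can. A call with a number of a shift or a turn outside -1 to 1 is refused whole. A call with a gripper value outside its range is refused whole. The fingers move at their own pace and stop on an object; "force" is the grip in N (left out, the last holds). Time passes only in rows, so rows that repeat a pose let the fingers close. It gives the time, the measured TCP pose, the force, the opening and the grip force at its end, in the units of the state.
- get_state(): the state, without advancing time (a new reading comes with each control period).
- imaging.read_camera(name): name is "side" or "top"; returns a dict with "frame" (480x640x3 uint8, blue, green, red), "depth" (480x640 float32, m along the optical axis (not along the pixel's ray), 0 where there is no reading), "camera_matrix" (3x3 intrinsics, pixels), "extrinsics" (4x4, takes a point from camera to world coordinates). Camera axes: x right, y up, looking along -z (the intrinsics and any distortion apply to the point x, -y, -z); pixel columns grow to the right and rows downward; lengths in m; the calibration is good to about 2 mm. A picture is of the moment at which its call begins.
- job.sign_off(): hands the job in; it is judged then, once.
The state is a dict: "time": time; "qpos": joint angles; "dq": joint speeds; "joint_efforts": joint torques, N m; "eef_pos": TCP position; "tcp_rot": TCP orientation; "contact_force": force on the tool from outside, world axes, zero at the start; "wrist_torque": the same for the moment, N m; "opening": opening from 0.0 (shut) to 1.0 (fully open); "finger_force": force on a finger pad.
Only numpy, scipy, OpenCV 4.12 (cv2) and the standard library are available. Lean on these libraries where they do the work, as an engineer would, in place of code of your own. Each camera call takes 0.05 s, during which the arm holds its last target. There are 200 camera calls.

## Working session

There is one attempt and no reset: what is moved stays moved. The work goes in short steps, Python scripts to look and compute and a tool call to move; the robot and the scene stay as the last step left them, time stands still between calls to the robot, and variables do not carry over. Pictures are saved under pics/ and viewed, at most 10 in all, crops included, and the job is handed in when it is done.

Besides the shell and the picture viewer there is one more tool, called after "Emit:" as name([rows], argument=value, ...), one row to a line, values as JSON. jog_arm: Moves the arm, as the interface text tells. Shift numbers are shares of 12 cm and turn numbers shares of pi/2 rad, none past 1 either way. Its arguments: {"type":"object","properties":{"increments":{"type":"array"},"force":{"type":"number"}},"required":["increments"]}

```bash
mkdir -p pics; ls; cat > h.py <<'E'
import numpy as np, cv2
from plant import get_state, imaging, job, ctrl
def cam(n):
    d=imaging.read_camera(n); K=d["camera_matrix"]; T=d["extrinsics"]; z=d["depth"]
    v,u=np.mgrid[:480,:640]
    P=np.stack([(u-K[0,2])/K[0,0]*z,-(v-K[1,2])/K[1,1]*z,-z],-1)@T[:3,:3].T+T[:3,3]
    P[z==0]=np.nan
    return d["frame"],P,d
E
python3 - <<'E'
from h import *
for n in("top","side"):
    f,P,d=cam(n); cv2.imwrite(f"pics/{n}0.png",f); np.save(n+"P.npy",P); np.save(n+"F.npy",f)
    print(d["extrinsics"].round(3).tolist(), d["camera_matrix"].round(1).tolist(),[k for k in d])
print(get_state())
E
```

```text
pics
[[-0.151, 0.967, -0.204, 0.293], [-0.988, -0.149, 0.027, 0.197], [-0.004, 0.205, 0.979, 1.331], [0.0, 0.0, 0.0, 1.0]] [[608.4, 0.0, 322.0], [0.0, 608.4, 240.7], [0.0, 0.0, 1.0]] ['frame', 'depth', 'camera_matrix', 'extrinsics']
[[0.992, 0.058, -0.114, 0.412], [-0.126, 0.593, -0.795, -0.536], [0.022, 0.803, 0.596, 0.654], [0.0, 0.0, 0.0, 1.0]] [[467.3, 0.0, 317.4], [0.0, 467.3, 238.6], [0.0, 0.0, 1.0]] ['frame', 'depth', 'camera_matrix', 'extrinsics']
{'time': 0.1, 'qpos': array([-1.37501564e+00,  2.87113039e-01,  1.57803812e+00, -1.84630097e-06,
        1.27860884e+00, -1.50014228e-01]), 'dq': array([-0.00123756, -0.00093593, -0.00425139,  0.00122931, -0.00024331,
       -0.00011905]), 'joint_efforts': array([ 7.70017014e-04, -4.07296014e+01, -2.93701547e+01, -1.16918695e-04,
        3.38519749e-03,  1.05675716e-05]), 'eef_pos': array([ 0.22869878, -0.63449667,  0.25505739]), 'tcp_rot': array([ 9.85089807e-01,  1.72037488e-01, -2.56793659e-05, -1.08337283e-03]), 'contact_force': array([-0.32397321,  0.85543976,  1.02240544]), 'wrist_torque': array([ 0.01643682, -0.02125838,  0.03641372]), 'finger_force': 0.0, 'opening': 1.002681718322095}
```

View pics/top0.png

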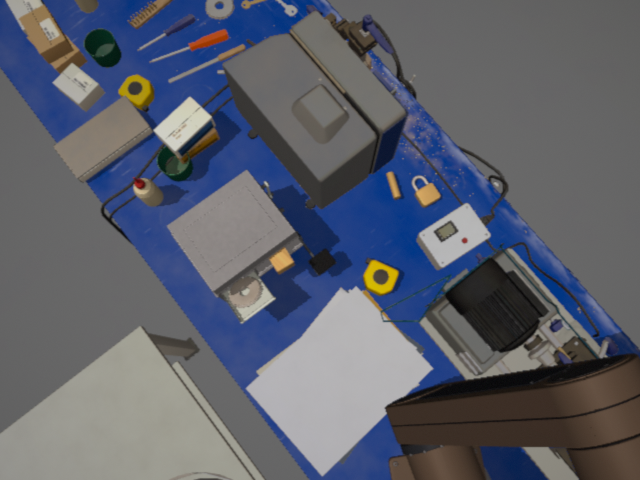

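View pics/side0.png

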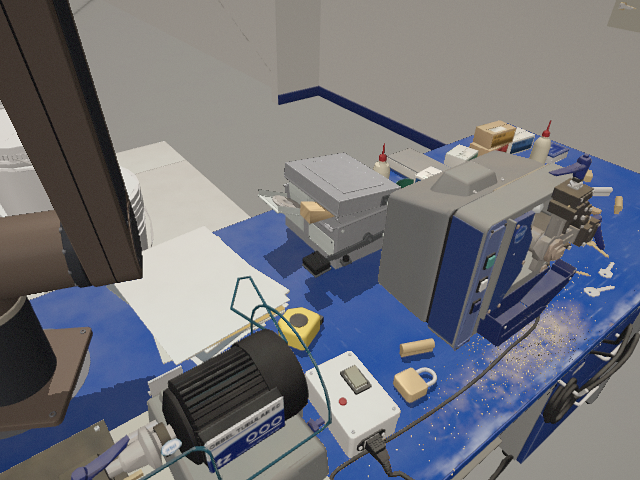

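The top view shows the bin lid around (235,230), cutter in the chute (248,295), wedge head (282,260), lever pad (321,262), tape (381,277), lock cylinder (393,185) and padlock (426,192). The side view confirms this, with the wedge at (316,212) and the pad at (316,263).

```bash
cat > m.py <<'E'
from h import *
F=np.load("topF.npy");P=np.load("topP.npy");H=cv2.cvtColor(F,cv2.COLOR_BGR2HSV)
def reg(m,box):
    u0,v0,u1,v1=box; k=np.zeros((480,640),bool); k[v0:v1,u0:u1]=m[v0:v1,u0:u1]
    n,l,s,c=cv2.connectedComponentsWithStats(k.astype(np.uint8)); i=1+np.argmax(s[1:,4]); return l==i
def rect(Q): 
    r=cv2.minAreaRect((Q[:,:2]*1000).astype(np.float32)); return np.round(r[0],1),np.round(r[1],1),round(r[2],1),cv2.boxPoints(r).round(0).tolist()
Z=P[...,2]
lid=reg((Z>.13)&(Z<.25),(150,160,310,300)); 
print("lid+wedge",rect(P[lid]),np.nanpercentile(Z[lid],[1,50,99]))
g=lid&(H[...,1]<60); Q=P[g]; lo=reg((Z>.11)&(H[...,1]<60)&(Z<.25),(150,160,310,300))
A=np.c_[Q[:,:2],np.ones(len(Q))]; co=np.linalg.lstsq(A,Q[:,2],rcond=None)[0]
for _ in range(4):
    e=abs(A@co-Q[:,2])<.004; co=np.linalg.lstsq(A[e],Q[e,2],rcond=None)[0]
print("plane",co,"tilt",np.arctan(np.hypot(*co[:2])),"uphill yaw",np.arctan2(co[1],co[0]),"top",rect(Q[e]),e.mean())
w=reg((H[...,1]>90)&(H[...,0]<25)&(H[...,2]>120),(265,240,305,280)); Q=P[w]
print("wedge",rect(Q),np.nanpercentile(Q[:,2],[1,10,50,90,99]),w.sum())
m=reg((H[...,2]<45),(300,240,345,285)); Q=P[m]; t=Q[:,2]>np.nanmedian(Q[:,2])-.01
print("pad",rect(Q[t]),np.nanpercentile(Q[:,2],[5,50,95]),m.sum())
for n,b in dict(tape=(355,250,410,305),lock=(380,165,405,205),padl=(408,170,445,210)).items():
    k=reg((H[...,1]>90)&(H[...,0]<35)&(H[...,2]>90),b); print(n,rect(P[k]),np.nanmax(Z[k]))
for uv in [(340,220),(350,235),(360,220),(355,205),(330,225),(370,235),(350,290),(310,205),(320,180),(400,220)]: print(uv,P[uv[1],uv[0]].round(3))
E
python3 m.py
```

```text
lid+wedge (array([573.9, 321.1]), array([213. , 216.5]), 27.9, [[429.0, 367.0], [530.0, 176.0], [719.0, 275.0], [617.0, 467.0]]) [0.14166895 0.16710233 0.17873135]
plane [-0.10729757 -0.05745049  0.24971597] tilt 0.12111431649443176 uphill yaw -2.650003313449213 top (array([587.5, 339. ]), array([169.8, 196.2]), 28.1, [[466.0, 386.0], [559.0, 213.0], [709.0, 292.0], [616.0, 466.0]]) 0.8537069468768242
wedge (array([515.4, 251. ]), array([39.1, 39.1]), 22.1, [[490.0, 262.0], [505.0, 226.0], [541.0, 240.0], [526.0, 276.0]]) [0.11508517 0.14063209 0.14612934 0.15115418 0.15333002] 336
pad (array([511.6, 168.6]), array([37.3, 43.7]), 28.3, [[485.0, 179.0], [506.0, 141.0], [538.0, 158.0], [518.0, 197.0]]) [0.06734995 0.07370061 0.07809924] 380
tape (array([nan, nan]), array([0., 0.]), 0.0, [[nan, nan], [nan, nan], [nan, nan], [nan, nan]]) 0.044430068895969566
lock (array([668.8, -16.2]), array([61.4, 14.7]), 6.8, [[637.0, -13.0], [639.0, -27.0], [700.0, -20.0], [698.0, -5.0]]) 0.031196072899589034
padl (array([636.1, -88.6]), array([40.1, 46.4]), 21.2, [[609.0, -74.0], [626.0, -117.0], [663.0, -103.0], [646.0, -60.0]]) 0.029650546377784526
(340, 220) [ 0.612  0.113 -0.003]
(350, 235) [ 0.573  0.096 -0.   ]
(360, 220) [ 0.604  0.069 -0.001]
(355, 205) [ 0.64   0.074 -0.001]
(330, 225) [0.602 0.137 0.004]
(370, 235) [0.566 0.053 0.004]
(350, 290) [0.45  0.117 0.007]
(310, 205) [0.655 0.175 0.003]
(320, 180) [0.641 0.152 0.223]
(400, 220) [ 0.591 -0.021 -0.004]
```

```bash
cat > m2.py <<'E'
from h import *
exec(open("m.py").read().split("lid=reg")[0])
print(ctrl.finger_overhang)
a=np.radians(28.1);O=np.array([.585,.3375]);R=np.array([[np.cos(a),-np.sin(a)],[np.sin(a),np.cos(a)]])
for n in("top","side"):
    F=np.load(n+"F.npy");P=np.load(n+"P.npy");H=cv2.cvtColor(F,cv2.COLOR_BGR2HSV)
    w=reg((H[...,1]>80)&(H[...,0]<25)&(H[...,2]>100),(265,240,305,280) if n=="top" else (295,195,335,230))&(P[...,2]>.134)
    B=(P[w][:,:2]-O)@R; z=P[w][:,2]
    print(n,"wedge binframe x,y pct",np.percentile(B,[1,5,50,95,99],axis=0).round(4).tolist(),rect(P[w]))
    c=[]
    for x in np.arange(-.125,-.09,.004):
        k=abs(B[:,0]-x)<.002
        if k.sum()>4: c.append((x,B[k,1].min(),B[k,1].max(),np.median(z[k])))
    print(np.round(c,4).tolist())
    # bench map
    if n=="top":
        for x in np.arange(.70,.40,-.02):
            r=""
            for y in np.arange(.22,-.14,-.02):
                k=(abs(P[...,0]-x)<.01)&(abs(P[...,1]-y)<.01); r+="%5d"%(np.nanpercentile(P[k][:,2],95)*1000) if k.any() else "    ."
            print("%.2f"%x,r)
        print("     ",[round(y,2) for y in np.arange(.22,-.14,-.02)])
E
python3 m2.py
```

```text
0.025
top wedge binframe x,y pct [[-0.1221, -0.063], [-0.1204, -0.0612], [-0.1036, -0.0442], [-0.0858, -0.0273], [-0.0847, -0.0255]] (array([514.7, 249.9]), array([38.8, 37.7]), 24.6, [[489.0, 259.0], [505.0, 225.0], [540.0, 241.0], [525.0, 275.0]])
[[-0.121, -0.0605, -0.027, 0.1503], [-0.117, -0.0616, -0.025, 0.151], [-0.113, -0.0613, -0.0246, 0.149], [-0.109, -0.0623, -0.0255, 0.1472], [-0.105, -0.063, -0.0252, 0.1468], [-0.101, -0.0626, -0.0257, 0.1454], [-0.097, -0.0634, -0.0266, 0.1443], [-0.093, -0.063, -0.0263, 0.143]]
0.70     3  224  233  238  246  248  252  257  262  262  264  228   25    3    2    4    4    8
0.68     4    3  229  236  241  245  250  251  253  233    4   19   27    4   12   15   10    7
0.66     4    2  211  232  237  241  240  227    3    3    3    6   27    3   15   20   22    4
0.64     4    2    4  227  229  216    4    2    3    3    3    3   26    4   20   23   25   20
0.62     4    5    3    4    3    2    4    3    3    3    3    3    4    3    4   23   22   18
0.60    64    4    3    3    3    3    4    4    3    5    3    4    2    3    3    3   
[... 1072 characters left out ...]
), np.float64(0.0), np.float64(-0.02), np.float64(-0.04), np.float64(-0.06), np.float64(-0.08), np.float64(-0.1), np.float64(-0.12)]
side wedge binframe x,y pct [[-0.1244, -0.0646], [-0.1235, -0.0631], [-0.1131, -0.0567], [-0.0863, -0.0277], [-0.0806, -0.0259]] (array([518.5, 250. ]), array([49.5, 38.9]), 20.4, [[489.0, 260.0], [502.0, 223.0], [549.0, 240.0], [535.0, 277.0]])
[[-0.125, -0.062, -0.0335, 0.1433], [-0.121, -0.0614, -0.0237, 0.1461], [-0.117, -0.062, -0.0259, 0.1468], [-0.113, -0.0624, -0.0258, 0.1425], [-0.109, -0.0643, -0.0364, 0.1468], [-0.105, -0.0629, -0.0332, 0.1442], [-0.101, -0.0632, -0.0271, 0.145], [-0.097, -0.0646, -0.0283, 0.1442], [-0.093, -0.0648, -0.0278, 0.1439]]
```

Emit:
jog_arm([
  {"dz": 1, "gripper": 0.35},
  {"dz": 1, "gripper": 0.35},
  {"dz": 1, "gripper": 0.35},
], force=60)

```text
$.increments[0]: bad value
```

Emit:
jog_arm([
  {"dx": 1, "dy": 1, "gripper": 0.35},
  {"dx": 1, "dy": 1, "gripper": 0.35},
  {"dx": 1, "dy": 1, "gripper": 0.35},
  {"dx": 1, "dy": 1, "gripper": 0.35},
])

```text
$.increments[0]: bad value
```

Emit:
jog_arm([
  {"dx": 1, "dy": 1, "gripper": 0.35},
  {"dx": 1, "dy": 1, "gripper": 0.35},
  {"dx": 1, "dy": 1, "gripper": 0.35},
  {"dx": 1, "dy": 1, "gripper": 0.35},
])

```text
$.increments[0]: bad value
```

Emit:
jog_arm([
  {"dy": 1, "gripper": 0.35},
  {"dy": 1, "gripper": 0.35},
  {"dy": 1, "gripper": 0.35},
])

```text
$.increments[0]: bad value
```

Emit:
jog_arm([
  {"dx": 0, "dy": 0, "dz": 1, "ax": 0, "ay": 0, "az": 0, "gripper": 0.35},
  {"dx": 0, "dy": 0, "dz": 1, "ax": 0, "ay": 0, "az": 0, "gripper": 0.35},
  {"dx": 0, "dy": 0, "dz": 1, "ax": 0, "ay": 0, "az": 0, "gripper": 0.35},
], force=60)

```text
time: 0.4
eef_pos: [0.2291, -0.636, 0.3826]
tcp_rot: [0.985, 0.172, 0.0, 0.004]
contact_force: [0.2, 0.2, 1.5]
opening: 0.676
finger_force: 0.0
```

Emit:
jog_arm([
  {"dx": 1, "dy": 1, "dz": 0, "ax": 0, "ay": 0, "az": 0, "gripper": 0.35},
  {"dx": 1, "dy": 1, "dz": 0, "ax": 0, "ay": 0, "az": 0, "gripper": 0.35},
  {"dx": 1, "dy": 1, "dz": 0, "ax": 0, "ay": 0, "az": 0, "gripper": 0.35},
  {"dx": 1, "dy": 1, "dz": 0, "ax": 0, "ay": 0, "az": 0, "gripper": 0.35},
])

```text
time: 0.8
eef_pos: [0.3513, -0.512, 0.3761]
tcp_rot: [0.985, 0.174, 0.0, -0.001]
contact_force: [-0.6, -0.3, 0.4]
opening: 0.674
finger_force: 0.0
```

Emit:
jog_arm([
  {"dx": 1, "dy": 1, "dz": 0, "ax": 0, "ay": 0, "az": 0, "gripper": 0.35},
  {"dx": 1, "dy": 1, "dz": 0, "ax": 0, "ay": 0, "az": 0, "gripper": 0.35},
  {"dx": 1, "dy": 1, "dz": 0, "ax": 0, "ay": 0, "az": 0, "gripper": 0.35},
  {"dx": 1, "dy": 1, "dz": 0, "ax": 0, "ay": 0, "az": 0, "gripper": 0.35},
])

```text
time: 1.2
eef_pos: [0.471, -0.3922, 0.3759]
tcp_rot: [0.985, 0.174, 0.0, -0.001]
contact_force: [-0.5, -0.0, -0.5]
opening: 0.676
finger_force: 0.0
```

Emit:
jog_arm([
  {"dx": 0, "dy": 1, "dz": 0, "ax": 0, "ay": 0, "az": 0, "gripper": 0.35},
  {"dx": 0, "dy": 1, "dz": 0, "ax": 0, "ay": 0, "az": 0, "gripper": 0.35},
  {"dx": 0, "dy": 1, "dz": 0, "ax": 0, "ay": 0, "az": 0, "gripper": 0.35},
])

```text
time: 1.5
eef_pos: [0.4687, -0.272, 0.376]
tcp_rot: [0.985, 0.173, -0.0, -0.001]
contact_force: [-0.9, 0.5, -0.2]
opening: 0.674
finger_force: 0.0
```

Emit:
jog_arm([
  {"dx": 0, "dy": 1, "dz": 0, "ax": 0, "ay": 0, "az": 0, "gripper": 0.35},
  {"dx": 0, "dy": 1, "dz": 0, "ax": 0, "ay": 0, "az": 0, "gripper": 0.35},
  {"dx": 0, "dy": 1, "dz": 0, "ax": 0, "ay": 0, "az": 0, "gripper": 0.35},
])

```text
time: 1.8
eef_pos: [0.4685, -0.1525, 0.3764]
tcp_rot: [0.985, 0.173, 0.0, -0.0]
contact_force: [0.7, -0.8, 0.3]
opening: 0.674
finger_force: 0.0
```

Emit:
jog_arm([
  {"dx": 0, "dy": 1, "dz": 0, "ax": 0, "ay": 0, "az": 0, "gripper": 0.35},
  {"dx": 0, "dy": 1, "dz": 0, "ax": 0, "ay": 0, "az": 0, "gripper": 0.35},
  {"dx": 0, "dy": 1, "dz": 0, "ax": 0, "ay": 0, "az": 0, "gripper": 0.35},
])

```text
time: 2.1
eef_pos: [0.4685, -0.0325, 0.3763]
tcp_rot: [0.985, 0.173, 0.0, -0.0]
contact_force: [-0.5, -0.7, -1.2]
opening: 0.673
finger_force: 0.0
```

Emit:
jog_arm([
  {"dx": 0, "dy": 1, "dz": 0, "ax": 0, "ay": 0, "az": 0, "gripper": 0.35},
  {"dx": 0, "dy": 1, "dz": 0, "ax": 0, "ay": 0, "az": 0, "gripper": 0.35},
  {"dx": 0, "dy": 1, "dz": 0, "ax": 0, "ay": 0, "az": 0, "gripper": 0.35},
])

```text
time: 2.4
eef_pos: [0.4685, 0.0875, 0.3763]
tcp_rot: [0.985, 0.173, 0.0, -0.0]
contact_force: [-0.1, 0.0, -0.3]
opening: 0.673
finger_force: 0.0
```

Emit:
jog_arm([
  {"dx": 0, "dy": 1, "dz": 0, "ax": 0, "ay": 0, "az": 0, "gripper": 0.35},
  {"dx": 0, "dy": 1, "dz": 0, "ax": 0, "ay": 0, "az": 0, "gripper": 0.35},
  {"dx": 0, "dy": 1, "dz": 0, "ax": 0, "ay": 0, "az": 0, "gripper": 0.35},
  {"dx": 0, "dy": 1, "dz": 0, "ax": 0, "ay": 0, "az": 0, "gripper": 0.35},
])

```text
time: 2.8
eef_pos: [0.4688, 0.2068, 0.3758]
tcp_rot: [0.985, 0.174, -0.0, 0.0]
contact_force: [-0.0, -0.6, 0.5]
opening: 0.673
finger_force: 0.0
```

```bash
cat >> h.py <<'E'
from scipy.spatial.transform import Rotation as Ro
def go(yaw,tilt,pos):
    "tool x along yaw (deg), fingers leaning forward by tilt; move numbers from here"
    c,s=np.cos(np.radians(yaw)),np.sin(np.radians(yaw))
    T=Ro.from_rotvec(-np.radians(tilt)*np.array([-s,c,0]))*Ro.from_matrix(np.array([[c,s,0],[s,-c,0],[0,0,-1]]))
    st=get_state(); r=(T*Ro.from_quat(st["tcp_rot"]).inv()).as_rotvec()/(np.pi/2)
    print("shift",((np.array(pos)-st["eef_pos"])/.12).round(3),"turn",r.round(3),"pos",st["eef_pos"].round(4),"t",st["time"],"q",st["qpos"].round(2),"F",st["contact_force"].round(1))
E
python3 -c "
from h import *
go(24.6,20,(.507-.045,.246-.02,.30))"
```

```text
shift [-0.056  0.16  -0.632] turn [ 0.085 -0.206  0.05 ] pos [0.4688 0.2068 0.3758] t 2.8 q [ 0.22 -0.15  1.82 -0.    1.47  1.44] F [-0.  -0.6  0.5]
```

Emit:
jog_arm([
  {"dx": 0.06, "dy": 0.21, "dz": -0.83, "ax": 0.085, "ay": -0.206, "az": 0.05, "gripper": 0.35},
  {"dx": 0.06, "dy": 0.21, "dz": -0.83, "ax": 0.085, "ay": -0.206, "az": 0.05, "gripper": 0.35},
  {"dx": 0.06, "dy": 0.21, "dz": -0.83, "ax": 0.085, "ay": -0.206, "az": 0.05, "gripper": 0.35},
  {"dx": 0.06, "dy": 0.21, "dz": -0.83, "ax": 0.085, "ay": -0.206, "az": 0.05, "gripper": 0.35},
])

```text
time: 3.2
eef_pos: [0.4736, 0.2283, 0.2723]
tcp_rot: [0.963, 0.207, 0.166, -0.037]
contact_force: [0.0, 0.2, 0.3]
opening: 0.672
finger_force: 0.0
```

```bash
python3 -c "
from h import *
go(24.6,20,(.507,.246,.1516))
a=cam('top')[0];b=cam('side')[0]
cv2.imwrite('pics/a.png',np.hstack([cv2.resize(a[180:340,180:400],(440,320)),cv2.resize(b[120:280,240:400],(320,320))]))"
```

```text
shift [ 0.278  0.148 -1.006] turn [ 0.    -0.004  0.003] pos [0.4736 0.2283 0.2723] t 3.2 q [ 0.23 -0.23  2.1   0.08  0.94  1.33] F [0.  0.2 0.3]
```

View pics/a.png

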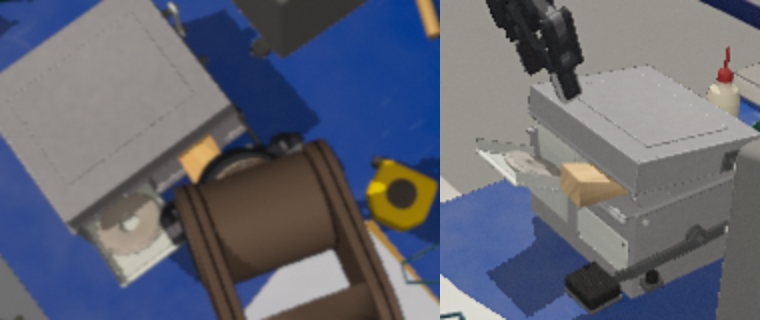

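The wedge sticks out of the lid front at about (200,158) in the left crop and (585,185) in the right one. The gripper is above it and clear, so I'm descending.

Emit:
jog_arm([
  {"dx": 0.1, "dy": 0.045, "dz": -0.4, "ax": 0, "ay": 0, "az": 0, "gripper": 0.35},
  {"dx": 0.2, "dy": 0.09, "dz": -0.7, "ax": 0, "ay": 0, "az": 0, "gripper": 0.35},
  {"dx": 0.2, "dy": 0.09, "dz": -0.7, "ax": 0, "ay": 0, "az": 0, "gripper": 0.35},
  {"dx": 0.2, "dy": 0.09, "dz": -0.7, "ax": 0, "ay": 0, "az": 0, "gripper": 0.35},
])

```text
time: 3.7
eef_pos: [0.5016, 0.2408, 0.1945]
tcp_rot: [0.963, 0.207, 0.171, -0.038]
contact_force: [-0.1, -0.5, 0.6]
opening: 0.677
finger_force: 0.0
```

```bash
python3 -c "
from h import *
go(24.6,20,(.507,.246,.1516))
b=cam('side')[0]
cv2.imwrite('pics/b.png',cv2.resize(b[130:270,260:400],(560,560)))"
```

```text
shift [ 0.045  0.043 -0.357] turn [-0.001  0.001  0.003] pos [0.5016 0.2408 0.1945] t 3.7 q [ 0.24 -0.07  2.11  0.09  0.76  1.33] F [-0.1 -0.5  0.6]
```

View pics/b.png

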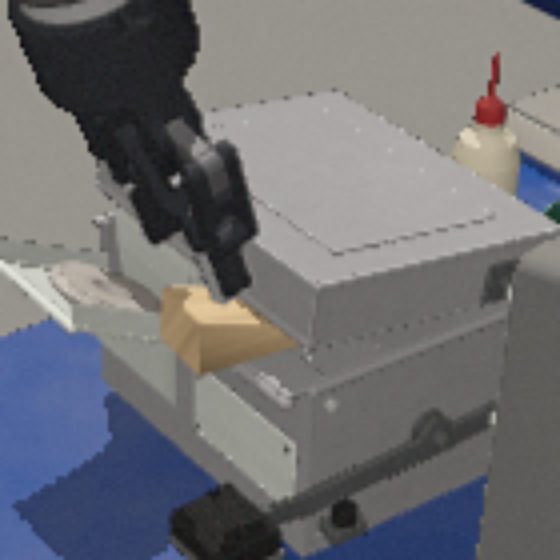

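The finger at (235,270) stands beside the wedge at (230,325), straddling it and clear of the lid. I'll go down the rest of the way and pinch.

Emit:
jog_arm([
  {"dx": 0.03, "dy": 0.02, "dz": -0.18, "ax": 0, "ay": 0, "az": 0, "gripper": 0.35},
  {"dx": 0.05, "dy": 0.04, "dz": -0.36, "ax": 0, "ay": 0, "az": 0, "gripper": 0.35},
  {"dx": 0.05, "dy": 0.04, "dz": -0.36, "ax": 0, "ay": 0, "az": 0, "gripper": 0.35},
  {"dx": 0.05, "dy": 0.04, "dz": -0.36, "ax": 0, "ay": 0, "az": 0, "gripper": 0.35},
])

```text
time: 4.15
eef_pos: [0.5073, 0.246, 0.1522]
tcp_rot: [0.962, 0.208, 0.172, -0.038]
contact_force: [0.1, -0.1, 0.8]
opening: 0.679
finger_force: 0.0
```

Emit:
jog_arm([
  {"dx": 0, "dy": 0, "dz": 0, "ax": 0, "ay": 0, "az": 0, "gripper": -1},
  {"dx": 0, "dy": 0, "dz": 0, "ax": 0, "ay": 0, "az": 0, "gripper": -1},
  {"dx": 0, "dy": 0, "dz": 0, "ax": 0, "ay": 0, "az": 0, "gripper": -1},
  {"dx": 0, "dy": 0, "dz": 0, "ax": 0, "ay": 0, "az": 0, "gripper": -1},
], force=50)

```text
time: 4.55
eef_pos: [0.5072, 0.2461, 0.1525]
tcp_rot: [0.962, 0.208, 0.172, -0.038]
contact_force: [-3.5, -2.1, 6.1]
opening: 0.434
finger_force: 50.1
```

Emit:
jog_arm([
  {"dx": -0.03, "dy": -0.014, "dz": 0, "ax": 0, "ay": 0, "az": 0, "gripper": -1},
  {"dx": -0.06, "dy": -0.028, "dz": 0, "ax": 0, "ay": 0, "az": 0, "gripper": -1},
  {"dx": -0.09, "dy": -0.042, "dz": 0, "ax": 0, "ay": 0, "az": 0, "gripper": -1},
  {"dx": -0.12, "dy": -0.056, "dz": 0, "ax": 0, "ay": 0, "az": 0, "gripper": -1},
  {"dx": -0.15, "dy": -0.07, "dz": 0, "ax": 0, "ay": 0, "az": 0, "gripper": -1},
], force=70)

```text
time: 5.05
eef_pos: [0.4904, 0.2379, 0.1524]
tcp_rot: [0.962, 0.207, 0.174, -0.038]
contact_force: [4.5, 3.1, 2.2]
opening: 0.427
finger_force: 70.4
```

```bash
python3 -c "
from h import *
go(24.6,20,(.507,.246,.1516))
b=cam('side')[0]
cv2.imwrite('pics/c.png',cv2.resize(b[130:270,260:400],(560,560)))"
```

```text
shift [ 0.139  0.068 -0.006] turn [-0.003  0.005  0.003] pos [0.4904 0.2379 0.1524] t 5.05 q [ 0.24 -0.04  2.17  0.11  0.66  1.31] F [4.5 3.1 2.2]
```

View pics/c.png

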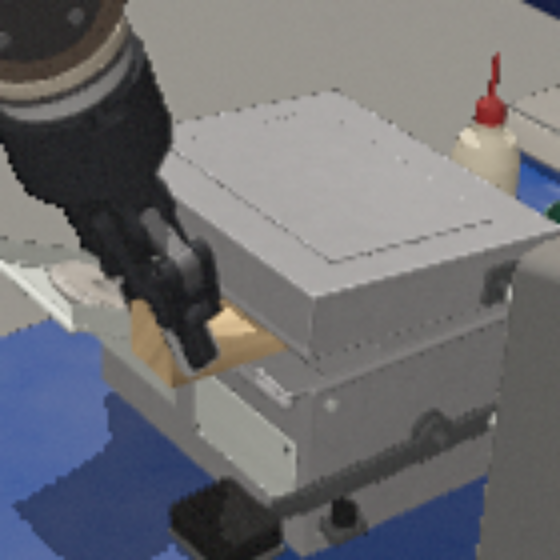

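The wedge is moving out with the fingers (blunt end at (160,345)) and the lid is coming down. I'll keep pulling.

Emit:
jog_arm([
  {"dx": -0.05, "dy": -0.023, "dz": 0, "ax": 0, "ay": 0, "az": 0, "gripper": -1},
  {"dx": -0.1, "dy": -0.046, "dz": 0, "ax": 0, "ay": 0, "az": 0, "gripper": -1},
  {"dx": -0.15, "dy": -0.069, "dz": 0, "ax": 0, "ay": 0, "az": 0, "gripper": -1},
  {"dx": -0.2, "dy": -0.092, "dz": 0, "ax": 0, "ay": 0, "az": 0, "gripper": -1},
  {"dx": -0.25, "dy": -0.115, "dz": 0, "ax": 0, "ay": 0, "az": 0, "gripper": -1},
  {"dx": -0.3, "dy": -0.138, "dz": 0, "ax": 0, "ay": 0, "az": 0, "gripper": -1},
  {"dx": -0.34, "dy": -0.156, "dz": 0, "ax": 0, "ay": 0, "az": 0, "gripper": -1},
  {"dx": -0.38, "dy": -0.174, "dz": 0, "ax": 0, "ay": 0, "az": 0, "gripper": -1},
  {"dx": -0.42, "dy": -0.192, "dz": 0, "ax": 0, "ay": 0, "az": 0, "gripper": -1},
  {"dx": -0.48, "dy": -0.22, "dz": 0, "ax": 0, "ay": 0, "az": 0, "gripper": -1},
])

```text
time: 6.1
eef_pos: [0.4276, 0.2103, 0.1471]
tcp_rot: [0.963, 0.208, 0.166, -0.038]
contact_force: [-0.1, -1.5, -1.3]
opening: 0.428
finger_force: 70.4
```

```bash
python3 -c "
from h import *
go(24.6,20,(.507,.246,.1516))
b=cam('side')[0]
cv2.imwrite('pics/d.png',cv2.resize(b[130:270,260:400],(560,560)))"
```

```text
shift [0.662 0.298 0.038] turn [-0.    -0.005  0.002] pos [0.4276 0.2103 0.1471] t 6.1 q [ 0.21 -0.2   2.32  0.12  0.69  1.27] F [-0.1 -1.5 -1.3]
```

View pics/d.png

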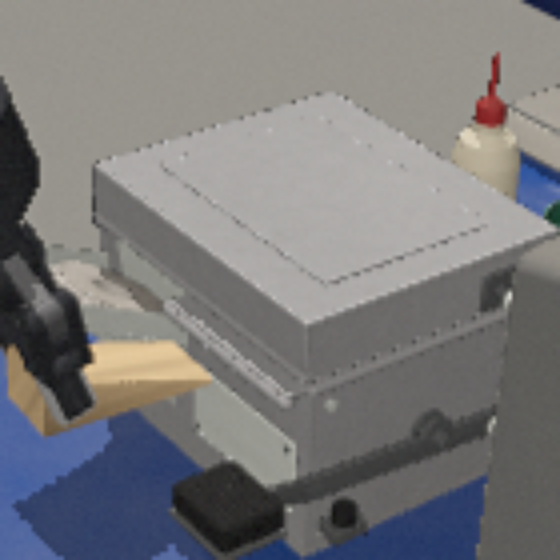

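The lid is down shut and the wedge is free in the grip, thin end at (205,380). I'll lift it and carry it over to the bare bench.

Emit:
jog_arm([
  {"dx": 0, "dy": 0, "dz": 0.4, "ax": 0, "ay": 0, "az": 0, "gripper": -1},
  {"dx": 0, "dy": 0, "dz": 0.8, "ax": 0, "ay": 0, "az": 0, "gripper": -1},
  {"dx": 0, "dy": 0, "dz": 0.8, "ax": 0, "ay": 0, "az": 0, "gripper": -1},
])

```text
time: 6.45
eef_pos: [0.433, 0.2115, 0.2526]
tcp_rot: [0.962, 0.208, 0.176, -0.038]
contact_force: [0.9, 0.1, -0.5]
opening: 0.426
finger_force: 70.6
```

Emit:
jog_arm([
  {"dx": 0.15, "dy": -0.3, "dz": 0, "ax": 0, "ay": 0, "az": 0, "gripper": -1},
  {"dx": 0.3, "dy": -0.6, "dz": 0, "ax": 0, "ay": 0, "az": 0, "gripper": -1},
  {"dx": 0.5, "dy": -1, "dz": 0, "ax": 0, "ay": 0, "az": 0, "gripper": -1},
  {"dx": 0.5, "dy": -1, "dz": 0, "ax": 0, "ay": 0, "az": 0, "gripper": -1},
])

```text
time: 6.85
eef_pos: [0.491, 0.0868, 0.2437]
tcp_rot: [0.963, 0.205, 0.168, -0.037]
contact_force: [-0.0, -0.2, -1.4]
opening: 0.431
finger_force: 70.8
```

Emit:
jog_arm([
  {"dx": 0.25, "dy": -0.19, "dz": -0.2, "ax": 0, "ay": 0, "az": 0, "gripper": -1},
  {"dx": 0.49, "dy": -0.38, "dz": -0.4, "ax": 0, "ay": 0, "az": 0, "gripper": -1},
  {"dx": 0.49, "dy": -0.38, "dz": -0.4, "ax": 0, "ay": 0, "az": 0, "gripper": -1},
  {"dx": 0.49, "dy": -0.38, "dz": -0.4, "ax": 0, "ay": 0, "az": 0, "gripper": -1},
])

```text
time: 7.25
eef_pos: [0.5475, 0.0457, 0.1943]
tcp_rot: [0.963, 0.207, 0.167, -0.039]
contact_force: [0.4, 0.0, -0.8]
opening: 0.429
finger_force: 70.7
```

```bash
python3 -c "
from h import *
go(24.6,20,(.551,.044,.0325))"
```

```text
shift [ 0.029 -0.014 -1.348] turn [-0.002 -0.005  0.003] pos [0.5475 0.0457 0.1943] t 7.25 q [-0.18 -0.07  2.11  0.27  0.84  0.81] F [ 0.4  0.  -0.8]
```

Emit:
jog_arm([
  {"dx": 0, "dy": 0, "dz": -0.35, "ax": 0, "ay": 0, "az": 0, "gripper": -1},
  {"dx": 0, "dy": 0, "dz": -0.7, "ax": 0, "ay": 0, "az": 0, "gripper": -1},
  {"dx": 0, "dy": 0, "dz": -1, "ax": 0, "ay": 0, "az": 0, "gripper": -1},
  {"dx": 0, "dy": 0, "dz": -1, "ax": 0, "ay": 0, "az": 0, "gripper": -1},
  {"dx": 0, "dy": 0, "dz": -1, "ax": 0, "ay": 0, "az": 0, "gripper": -1},
  {"dx": 0, "dy": 0, "dz": -1, "ax": 0, "ay": 0, "az": 0, "gripper": -1},
])

```text
time: 7.85
eef_pos: [0.551, 0.0456, 0.0808]
tcp_rot: [0.962, 0.208, 0.172, -0.037]
contact_force: [0.1, 0.3, 1.0]
opening: 0.429
finger_force: 70.7
```

```bash
python3 -c "
from h import *
go(24.6,20,(.551,.044,.0325))
b=cam('side')[0]
cv2.imwrite('pics/e.png',cv2.resize(b[200:380,240:460],(660,540)))"
```

```text
shift [-0.    -0.013 -0.402] turn [-0.001  0.003  0.002] pos [0.551  0.0456 0.0808] t 7.85 q [-0.18  0.11  2.17  0.36  0.59  0.69] F [0.1 0.3 1. ]
```

View pics/e.png

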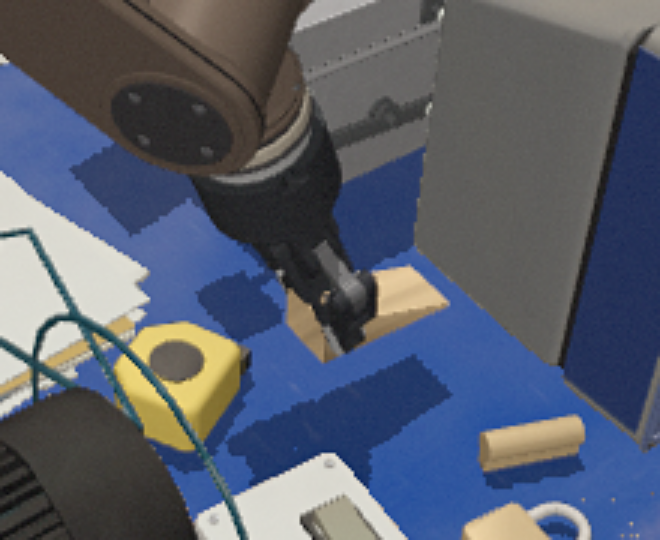

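The wedge is held level above bare bench at about (370,310), clear of the tape, the box and the machine. I'm lowering it.

Emit:
jog_arm([
  {"dx": 0, "dy": 0, "dz": -0.12, "ax": 0, "ay": 0, "az": 0, "gripper": -1},
  {"dx": 0, "dy": 0, "dz": -0.24, "ax": 0, "ay": 0, "az": 0, "gripper": -1},
  {"dx": 0, "dy": 0, "dz": -0.33, "ax": 0, "ay": 0, "az": 0, "gripper": -1},
  {"dx": 0, "dy": 0, "dz": -0.36, "ax": 0, "ay": 0, "az": 0, "gripper": -1},
  {"dx": 0, "dy": 0, "dz": -0.38, "ax": 0, "ay": 0, "az": 0, "gripper": -1},
  {"dx": 0, "dy": 0, "dz": -0.385, "ax": 0, "ay": 0, "az": 0, "gripper": -1},
  {"dx": 0, "dy": 0, "dz": -0.385, "ax": 0, "ay": 0, "az": 0, "gripper": -1},
])

```text
time: 8.6
eef_pos: [0.5496, 0.0456, 0.0326]
tcp_rot: [0.962, 0.209, 0.17, -0.038]
contact_force: [-9.0, -0.7, 15.0]
opening: 0.43
finger_force: 72.9
```

Emit:
jog_arm([
  {"dx": 0, "dy": 0, "dz": -0.008, "ax": 0, "ay": 0, "az": 0, "gripper": -1},
  {"dx": 0, "dy": 0, "dz": -0.008, "ax": 0, "ay": 0, "az": 0, "gripper": -1},
])

```text
time: 8.8
eef_pos: [0.5496, 0.0456, 0.0326]
tcp_rot: [0.962, 0.209, 0.17, -0.039]
contact_force: [-15.6, -2.1, 23.2]
opening: 0.43
finger_force: 74.2
```

Emit:
jog_arm([
  {"dx": 0, "dy": 0, "dz": 0.012, "ax": 0, "ay": 0, "az": 0, "gripper": -1},
  {"dx": 0, "dy": 0, "dz": 0.012, "ax": 0, "ay": 0, "az": 0, "gripper": 0.2},
  {"dx": 0, "dy": 0, "dz": 0.012, "ax": 0, "ay": 0, "az": 0, "gripper": 0.35},
  {"dx": 0, "dy": 0, "dz": 0.012, "ax": 0, "ay": 0, "az": 0, "gripper": 0.35},
  {"dx": 0, "dy": 0, "dz": 0.012, "ax": 0, "ay": 0, "az": 0, "gripper": 0.35},
])

```text
time: 9.3
eef_pos: [0.5491, 0.0454, 0.0313]
tcp_rot: [0.963, 0.208, 0.17, -0.038]
contact_force: [0.4, 0.3, 0.6]
opening: 0.673
finger_force: 0.0
```

Emit:
jog_arm([
  {"dx": -0.04, "dy": -0.02, "dz": 0.12, "ax": 0, "ay": 0, "az": 0, "gripper": 0.35},
  {"dx": -0.16, "dy": -0.07, "dz": 0.5, "ax": 0, "ay": 0, "az": 0, "gripper": 0.35},
  {"dx": -0.32, "dy": -0.14, "dz": 1, "ax": 0, "ay": 0, "az": 0, "gripper": 0.35},
  {"dx": -0.32, "dy": -0.14, "dz": 1, "ax": 0, "ay": 0, "az": 0, "gripper": 0.35},
  {"dx": -0.32, "dy": -0.14, "dz": 1, "ax": 0, "ay": 0, "az": 0, "gripper": 0.35},
])

```text
time: 9.8
eef_pos: [0.5123, 0.028, 0.1551]
tcp_rot: [0.962, 0.208, 0.173, -0.036]
contact_force: [1.2, 0.3, 0.0]
opening: 0.675
finger_force: 0.0
```

```bash
python3 - <<'E'
from h import *
f,P,d=cam("side"); H=cv2.cvtColor(f,cv2.COLOR_BGR2HSV)
k=np.zeros((480,640),np.uint8); k[270:325,330:395]=((H[...,1]>80)&(H[...,0]<25)&(H[...,2]>100))[270:325,330:395]
Q=P[(k>0)&(P[...,2]<.06)]; r=cv2.minAreaRect((Q[:,:2]*1000).astype(np.float32)); print(r,np.percentile(Q[:,2],[2,50,98]))
L=P[150:200,290:390].reshape(-1,3); a=np.radians(28.1)
B=(L[:,:2]-[.585,.3375])@np.array([[np.cos(a),-np.sin(a)],[np.sin(a),np.cos(a)]])
k=(abs(B)<.07).all(1); print("lid tilt",np.polyfit(B[k,0],L[k,2],1))
f,P,d=cam("top"); H=cv2.cvtColor(f,cv2.COLOR_BGR2HSV)
k=(H[...,2]<50)&(abs(P[...,0]-.51)<.04)&(abs(P[...,1]-.17)<.04)&(P[...,2]>.06)&(P[...,2]<.1); Q=P[k]; print("pad",len(Q), cv2.minAreaRect((Q[:,:2]*1000).astype(np.float32)) if len(Q) else 0,np.median(Q[:,2]) if len(Q) else 0)
cv2.imwrite("pics/f.png",np.hstack([cv2.resize(d["frame"][200:320,220:420],(400,240)),cv2.resize(cam("side")[0][220:340,280:460],(360,240))]))
go(28,15,(.50,.165,.2))
E
```

```text
((582.1781005859375, 60.921783447265625), (95.95519256591797, 40.0054931640625), 25.40660285949707) [0.00358451 0.01855922 0.03279653]
lid tilt [-0.00322599  0.15964348]
pad 410 ((524.9719848632812, 175.70071411132812), (65.01741027832031, 44.30866622924805), 27.031530380249023) 0.08874656847806783
shift [-0.083  1.135  0.415] turn [-0.026  0.048  0.04 ] pos [0.51   0.0288 0.1501] t 9.95 q [-0.24 -0.1   2.23  0.31  0.76  0.71] F [ 0.9  0.9 -0.8]
```

View pics/f.png

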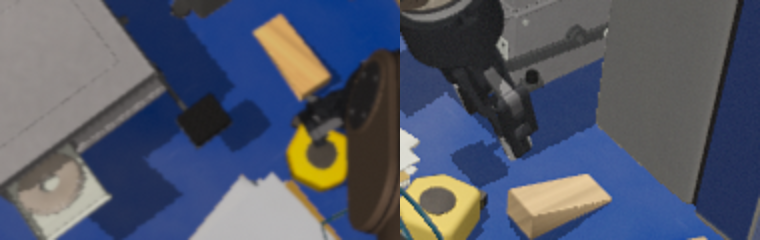

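The wedge lies flat and alone at (290,58) in the left crop, the lid is shut, and the pad is free at (203,120). Now I'll position the closed fingers above the pad.

Emit:
jog_arm([
  {"dx": 0, "dy": 0, "dz": 0.5, "ax": 0, "ay": 0, "az": 0, "gripper": -1},
  {"dx": 0, "dy": 0, "dz": 0.5, "ax": 0, "ay": 0, "az": 0, "gripper": -1},
  {"dx": 0, "dy": 0.9, "dz": 0.5, "ax": -0.026, "ay": 0.048, "az": 0.04, "gripper": -1},
  {"dx": 0, "dy": 1, "dz": 0.5, "ax": -0.026, "ay": 0.048, "az": 0.04, "gripper": -1},
  {"dx": 0, "dy": 1, "dz": 0.5, "ax": -0.026, "ay": 0.048, "az": 0.04, "gripper": -1},
  {"dx": 0, "dy": 1, "dz": 0.5, "ax": -0.026, "ay": 0.048, "az": 0.04, "gripper": -1},
  {"dx": 0, "dy": 1, "dz": 0.5, "ax": -0.026, "ay": 0.048, "az": 0.04, "gripper": -1},
])

```text
time: 10.65
eef_pos: [0.5103, 0.1488, 0.2099]
tcp_rot: [0.962, 0.24, 0.127, -0.031]
contact_force: [-0.2, -0.3, -0.2]
opening: -0.001
finger_force: 0.0
```

```bash
python3 -c "
from h import *
print(ctrl.finger_overhang)
go(28,15,(.5127,.1686,.126))"
```

```text
0.025
shift [ 0.02   0.165 -0.699] turn [ 0.    -0.    -0.001] pos [0.5103 0.1488 0.2099] t 10.65 q [ 0.04 -0.11  2.11  0.14  0.92  1.05] F [-0.2 -0.3 -0.2]
```

Emit:
jog_arm([
  {"dx": 0.02, "dy": 0.165, "dz": -0.3, "ax": 0, "ay": 0, "az": 0, "gripper": -1},
  {"dx": 0.02, "dy": 0.165, "dz": -0.55, "ax": 0, "ay": 0, "az": 0, "gripper": -1},
  {"dx": 0.02, "dy": 0.165, "dz": -0.7, "ax": 0, "ay": 0, "az": 0, "gripper": -1},
  {"dx": 0.02, "dy": 0.165, "dz": -0.7, "ax": 0, "ay": 0, "az": 0, "gripper": -1},
  {"dx": 0.02, "dy": 0.165, "dz": -0.7, "ax": 0, "ay": 0, "az": 0, "gripper": -1},
])

```text
time: 11.15
eef_pos: [0.5134, 0.1674, 0.1276]
tcp_rot: [0.962, 0.239, 0.128, -0.031]
contact_force: [-0.2, 1.1, 0.8]
opening: 0.005
finger_force: 0.0
```

```bash
python3 -c "
from h import *
go(28,15,(.5127,.1686,.126))
b=cam('side')[0]
cv2.imwrite('pics/g.png',cv2.resize(b[130:290,250:410],(560,560)))"
```

```text
shift [-0.006  0.01  -0.013] turn [0.    0.001 0.001] pos [0.5134 0.1674 0.1276] t 11.15 q [0.08 0.02 2.15 0.15 0.74 1.07] F [-0.2  1.1  0.8]
```

View pics/g.png

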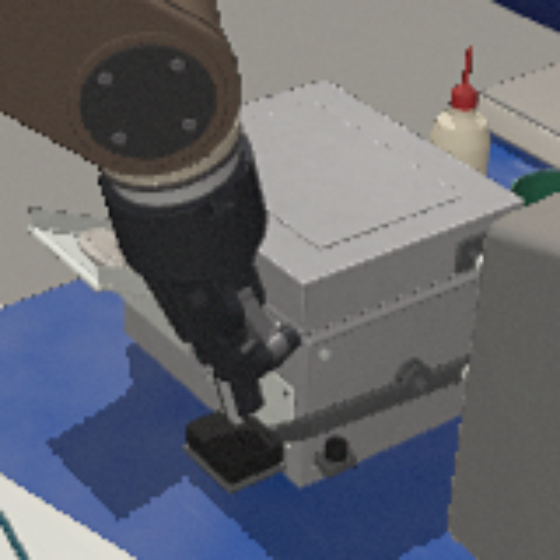

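The closed fingertips stand just over the pad centre, about (240,420), and the hand is clear of the bin. I'm pressing in stages.

Emit:
jog_arm([
  {"dx": 0, "dy": 0, "dz": -0.04, "ax": 0, "ay": 0, "az": 0, "gripper": -1},
  {"dx": 0, "dy": 0, "dz": -0.08, "ax": 0, "ay": 0, "az": 0, "gripper": -1},
  {"dx": 0, "dy": 0, "dz": -0.1, "ax": 0, "ay": 0, "az": 0, "gripper": -1},
  {"dx": 0, "dy": 0, "dz": -0.12, "ax": 0, "ay": 0, "az": 0, "gripper": -1},
  {"dx": 0, "dy": 0, "dz": -0.14, "ax": 0, "ay": 0, "az": 0, "gripper": -1},
  {"dx": 0, "dy": 0, "dz": -0.16, "ax": 0, "ay": 0, "az": 0, "gripper": -1},
  {"dx": 0, "dy": 0, "dz": -0.16, "ax": 0, "ay": 0, "az": 0, "gripper": -1},
])

```text
time: 11.9
eef_pos: [0.5131, 0.1682, 0.1089]
tcp_rot: [0.962, 0.24, 0.128, -0.031]
contact_force: [-3.5, -1.3, 4.9]
opening: -0.001
finger_force: 3.0
```

Emit:
jog_arm([
  {"dx": 0, "dy": 0, "dz": -0.03, "ax": 0, "ay": 0, "az": 0, "gripper": -1},
  {"dx": 0, "dy": 0, "dz": -0.06, "ax": 0, "ay": 0, "az": 0, "gripper": -1},
  {"dx": 0, "dy": 0, "dz": -0.09, "ax": 0, "ay": 0, "az": 0, "gripper": -1},
  {"dx": 0, "dy": 0, "dz": -0.12, "ax": 0, "ay": 0, "az": 0, "gripper": -1},
  {"dx": 0, "dy": 0, "dz": -0.12, "ax": 0, "ay": 0, "az": 0, "gripper": -1},
])

```text
time: 12.4
eef_pos: [0.5125, 0.168, 0.0938]
tcp_rot: [0.962, 0.24, 0.127, -0.031]
contact_force: [-4.4, -3.6, 5.2]
opening: 0.002
finger_force: 3.0
```

Emit:
jog_arm([
  {"dx": -0.012, "dy": -0.006, "dz": -0.03, "ax": 0, "ay": 0, "az": 0, "gripper": -1},
  {"dx": -0.012, "dy": -0.006, "dz": -0.06, "ax": 0, "ay": 0, "az": 0, "gripper": -1},
  {"dx": -0.012, "dy": -0.006, "dz": -0.09, "ax": 0, "ay": 0, "az": 0, "gripper": -1},
  {"dx": -0.012, "dy": -0.006, "dz": -0.12, "ax": 0, "ay": 0, "az": 0, "gripper": -1},
  {"dx": -0.012, "dy": -0.006, "dz": -0.12, "ax": 0, "ay": 0, "az": 0, "gripper": -1},
])

```text
time: 12.9
eef_pos: [0.5124, 0.1678, 0.0803]
tcp_rot: [0.962, 0.24, 0.129, -0.031]
contact_force: [-1.1, -0.7, 5.5]
opening: -0.002
finger_force: 2.6
```

Emit:
jog_arm([
  {"dx": 0, "dy": 0, "dz": -0.025, "ax": 0, "ay": 0, "az": 0, "gripper": -1},
  {"dx": 0, "dy": 0, "dz": -0.05, "ax": 0, "ay": 0, "az": 0, "gripper": -1},
  {"dx": 0, "dy": 0, "dz": -0.05, "ax": 0, "ay": 0, "az": 0, "gripper": -1},
  {"dx": 0, "dy": 0, "dz": -0.05, "ax": 0, "ay": 0, "az": 0, "gripper": -1},
])

```text
time: 13.3
eef_pos: [0.5127, 0.168, 0.0748]
tcp_rot: [0.962, 0.24, 0.129, -0.031]
contact_force: [-1.2, 0.4, 4.6]
opening: -0.003
finger_force: 2.6
```

Emit:
jog_arm([
  {"dx": 0, "dy": 0, "dz": -0.025, "ax": 0, "ay": 0, "az": 0, "gripper": -1},
  {"dx": 0, "dy": 0, "dz": -0.05, "ax": 0, "ay": 0, "az": 0, "gripper": -1},
  {"dx": 0, "dy": 0, "dz": -0.05, "ax": 0, "ay": 0, "az": 0, "gripper": -1},
  {"dx": 0, "dy": 0, "dz": -0.05, "ax": 0, "ay": 0, "az": 0, "gripper": -1},
])

```text
time: 13.7
eef_pos: [0.5131, 0.1681, 0.069]
tcp_rot: [0.962, 0.24, 0.13, -0.031]
contact_force: [0.1, 1.7, 6.3]
opening: 0.003
finger_force: 2.6
```

Emit:
jog_arm([
  {"dx": 0, "dy": 0, "dz": -0.015, "ax": 0, "ay": 0, "az": 0, "gripper": -1},
  {"dx": 0, "dy": 0, "dz": -0.03, "ax": 0, "ay": 0, "az": 0, "gripper": -1},
  {"dx": 0, "dy": 0, "dz": -0.03, "ax": 0, "ay": 0, "az": 0, "gripper": -1},
])

```text
time: 14.0
eef_pos: [0.5133, 0.1681, 0.0655]
tcp_rot: [0.962, 0.24, 0.13, -0.031]
contact_force: [0.8, 1.8, 5.6]
opening: -0.0
finger_force: 2.5
```

```bash
cat > lid.py <<'E'
from h import *
f,P,d=cam("side"); L=P[100:210,270:400].reshape(-1,3); a=np.radians(28.1)
B=(L[:,:2]-[.585,.3375])@np.array([[np.cos(a),-np.sin(a)],[np.sin(a),np.cos(a)]])
k=(abs(B)<.07).all(1)&(L[:,2]>.15); print("lid",-np.arctan(np.polyfit(B[k,0],L[k,2],1)[0]),k.sum())
st=get_state(); print(st["time"],st["eef_pos"].round(4),st["contact_force"].round(1))
E
python3 lid.py
```

```text
lid 0.25399151128515346 1360
14.05 [0.5133 0.1681 0.0656] [1.3 1.7 6. ]
```

Emit:
jog_arm([
  {"dx": 0, "dy": 0, "dz": -0.015, "ax": 0, "ay": 0, "az": 0, "gripper": -1},
  {"dx": 0, "dy": 0, "dz": -0.03, "ax": 0, "ay": 0, "az": 0, "gripper": -1},
  {"dx": 0, "dy": 0, "dz": -0.03, "ax": 0, "ay": 0, "az": 0, "gripper": -1},
])

```text
time: 14.35
eef_pos: [0.514, 0.1684, 0.063]
tcp_rot: [0.962, 0.239, 0.131, -0.031]
contact_force: [-1.7, 2.3, 10.6]
opening: -0.003
finger_force: 5.2
```

```bash
python3 lid.py; python3 -c "
from h import *
b=cam('side')[0];a=cam('top')[0]
cv2.imwrite('pics/i.png',np.hstack([cv2.resize(b[90:290,250:410],(448,560)),cv2.resize(a[160:340,160:270],(342,560))]))"
```

```text
lid 0.2548040052811152 1347
14.4 [0.514  0.1684 0.0631] [-1.2  2.2 11.6]
```

View pics/i.png

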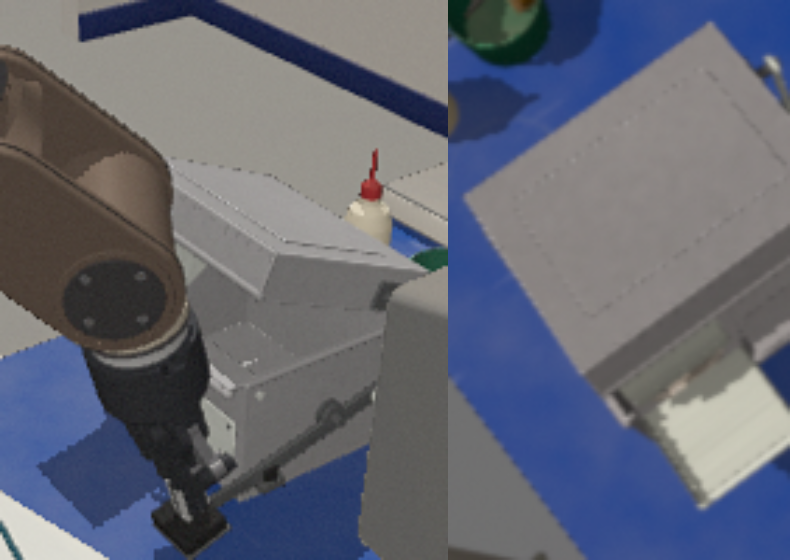

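The lid is fully up. The force rise to 11 N marks the stop. The chute looks empty in the top crop, apart from a sliver of brown near the slot at (690,375), so I'll hold and re-check.

Emit:
jog_arm([
  {"dx": 0, "dy": 0, "dz": -0.006, "ax": 0, "ay": 0, "az": 0, "gripper": -1},
  {"dx": 0, "dy": 0, "dz": -0.006, "ax": 0, "ay": 0, "az": 0, "gripper": -1},
  {"dx": 0, "dy": 0, "dz": -0.006, "ax": 0, "ay": 0, "az": 0, "gripper": -1},
  {"dx": 0, "dy": 0, "dz": -0.006, "ax": 0, "ay": 0, "az": 0, "gripper": -1},
  {"dx": 0, "dy": 0, "dz": -0.006, "ax": 0, "ay": 0, "az": 0, "gripper": -1},
  {"dx": 0, "dy": 0, "dz": -0.006, "ax": 0, "ay": 0, "az": 0, "gripper": -1},
  {"dx": 0, "dy": 0, "dz": -0.006, "ax": 0, "ay": 0, "az": 0, "gripper": -1},
  {"dx": 0, "dy": 0, "dz": -0.006, "ax": 0, "ay": 0, "az": 0, "gripper": -1},
  {"dx": 0, "dy": 0, "dz": -0.006, "ax": 0, "ay": 0, "az": 0, "gripper": -1},
  {"dx": 0, "dy": 0, "dz": -0.006, "ax": 0, "ay": 0, "az": 0, "gripper": -1},
])

```text
time: 15.5
eef_pos: [0.5142, 0.1685, 0.0627]
tcp_rot: [0.962, 0.239, 0.131, -0.031]
contact_force: [-3.0, 2.8, 11.4]
opening: -0.002
finger_force: 5.6
```

```bash
python3 - <<'E'
from h import *
f,P,d=cam("top"); a=np.radians(28.1); R=np.array([[np.cos(a),-np.sin(a)],[np.sin(a),np.cos(a)]])
B=(P[...,:2]-[.585,.3375])@R
k=(abs(B)<.06).all(-1)&(P[...,2]>.15); print("lid",-np.arctan(np.polyfit(B[k][:,0],P[k][:,2],1)[0]),k.sum())
H=cv2.cvtColor(f,cv2.COLOR_BGR2HSV)
# chute floor profile: height above the 27deg floor line and saturation, along bin x
for x in np.arange(-.15,-.07,.008):
    k=(abs(B[...,0]-x)<.004)&(abs(B[...,1]-.051)<.02)&(P[...,2]<.14)
    if k.any(): print(round(x,3),k.sum(),np.median(P[k][:,2]).round(4),"floor",round(.122-(x+.152)*.51,4),"sat",np.median(H[k][:,1]),"hue",np.median(H[k][:,0]))
print(get_state()["contact_force"],get_state()["time"])
cv2.imwrite("pics/j.png",cv2.resize(f[240:330,205:295],(540,540),interpolation=cv2.INTER_CUBIC))
E
```

```text
lid 0.37810611309277464 3361
-0.15 141 0.1163 floor 0.121 sat 21.0 hue 30.0
-0.142 132 0.1128 floor 0.1169 sat 22.0 hue 30.0
-0.134 76 0.112 floor 0.1128 sat 20.0 hue 28.0
-0.126 72 0.1088 floor 0.1087 sat 21.0 hue 28.0
-0.118 66 0.1044 floor 0.1047 sat 21.0 hue 28.0
-0.11 74 0.0996 floor 0.1006 sat 21.0 hue 28.0
-0.102 73 0.0951 floor 0.0965 sat 21.0 hue 28.0
-0.094 68 0.0922 floor 0.0924 sat 21.0 hue 28.0
-0.086 66 0.0873 floor 0.0883 sat 21.0 hue 28.0
-0.078 106 0.1202 floor 0.0843 sat 21.0 hue 27.0
[-3.06563206  2.89630577 11.62590909] 15.55
```

View pics/j.png

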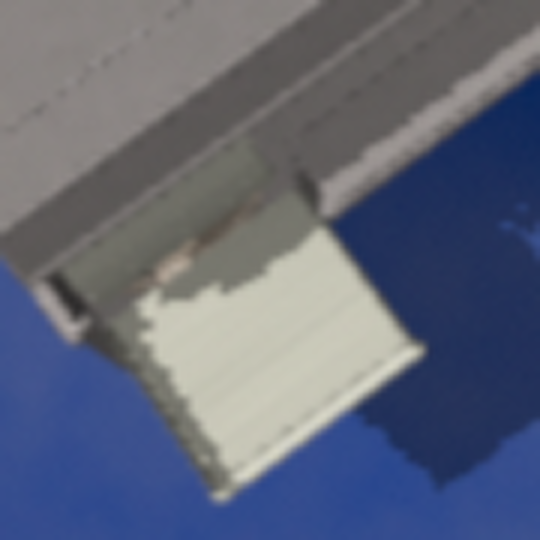

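That picture shows the chute floor bare, with a thin brown strip of the cutter at the slot at (200,245). I've now used up the picture limit (11 views against 10 allowed), so from here I'll check by numbers only.

```bash
cat > cut.py <<'E'
from h import *
a=np.radians(28.1); R=np.array([[np.cos(a),-np.sin(a)],[np.sin(a),np.cos(a)]])
f,P,d=cam("top"); H=cv2.cvtColor(f,cv2.COLOR_BGR2HSV); B=(P[...,:2]-[.585,.3375])@R
k=np.zeros(H.shape[:2],bool); k[270:295,225:252]=True
k&=(H[...,0]<20)&(H[...,1]>30)
for v,u in np.argwhere(k): print(u,v,(B[v,u]*1000).round(0),round(P[v,u,2]*1000),H[v,u])
st=get_state(); print(st["time"],st["contact_force"].round(1),st["eef_pos"].round(4))
E
python3 cut.py
```

```text
247 272 [-76.  25.] 112 [ 15  34 106]
247 273 [-67.  27.] 55 [ 16  36 105]
245 274 [-66.  31.] 55 [16 39 97]
246 274 [-67.  30.] 53 [ 15  35 101]
247 274 [-69.  28.] 56 [16 35 96]
244 275 [-67.  34.] 57 [15 38 94]
245 275 [-69.  32.] 60 [ 16  42 103]
246 275 [-70.  31.] 62 [ 16  38 102]
242 276 [-67.  39.] 61 [19 33 86]
243 276 [-68.  37.] 60 [16 41 94]
244 276 [-69.  35.] 57 [ 16  41 106]
245 276 [-71.  34.] 63 [ 18  39 110]
246 276 [-71.  32.] 56 [ 17  33 109]
241 277 [-67.  42.] 59 [17 40 89]
242 277 [-68.  40.] 60 [16 42 92]
243 277 [-70.  38.] 64 [ 15  41 100]
244 277 [-71.  37.] 59 [ 17  36 113]
239 278 [-66.  46.] 57 [18 34 89]
240 278 [-68.  44.] 65 [16 43 88]
241 278 [-70.  43.] 66 [15 44 93]
242 278 [-70.  41.] 61 [18 39 99]
243 278 [-72.  39.] 64 [ 18  35 110]
237 279 [-77.  49.] 116 [18 33 99]
238 279 [-67.  49.] 60 [18 37 89]
239 279 [-68.  47.] 62 [16 43 88]
240 279 [-69.  46.] 61 [16 42 90]
241 279 [-71.  44.] 63 [ 16  38 100]
242 279 [-73.  42.] 65 [ 17  32 112]
236 280 [-77.  52.] 115 [ 17  40 121]
237 280 [-68.  52.] 62 [ 16  43 113]
238 280 [-68.  51.] 55 [15 49 94
[... 862 characters left out ...]
68.  68.] 61 [ 15  39 145]
232 285 [-69.  67.] 58 [ 15  39 171]
233 285 [-71.  65.] 59 [ 15  34 167]
228 286 [-65.  75.] 56 [ 17  35 103]
229 286 [-67.  73.] 58 [ 14  38 113]
230 286 [-69.  71.] 61 [ 15  38 120]
231 286 [-70.  70.] 61 [ 14  39 149]
232 286 [-71.  68.] 60 [ 16  36 168]
233 286 [-76.  65.] 79 [ 18  31 149]
227 287 [-66.  78.] 54 [ 17  33 107]
228 287 [-69.  76.] 63 [ 16  38 113]
229 287 [-68.  74.] 54 [ 17  39 119]
230 287 [-70.  73.] 59 [ 16  34 126]
231 287 [-71.  71.] 55 [ 18  33 131]
232 287 [-77.  68.] 83 [ 19  32 137]
226 288 [-66.  81.] 55 [ 16  33 100]
227 288 [-67.  79.] 54 [ 16  36 105]
228 288 [-69.  77.] 57 [ 14  36 107]
15.6 [-2.7  2.7 11.8] [0.5141 0.1685 0.0627]
```

The cutter's rim sits at bin x of about -70 and z of about 60. It's below the slot and its face slopes up toward the front wall, so it's leaning inside the bin. The lid is at 0.38 rad and the hold has lasted over 1 s, so I'm easing the lever up.

Emit:
jog_arm([
  {"dx": 0, "dy": 0, "dz": 0.025, "ax": 0, "ay": 0, "az": 0, "gripper": -1},
  {"dx": 0, "dy": 0, "dz": 0.05, "ax": 0, "ay": 0, "az": 0, "gripper": -1},
  {"dx": 0, "dy": 0, "dz": 0.075, "ax": 0, "ay": 0, "az": 0, "gripper": -1},
  {"dx": 0, "dy": 0, "dz": 0.1, "ax": 0, "ay": 0, "az": 0, "gripper": -1},
  {"dx": 0, "dy": 0, "dz": 0.125, "ax": 0, "ay": 0, "az": 0, "gripper": -1},
  {"dx": 0, "dy": 0, "dz": 0.15, "ax": 0, "ay": 0, "az": 0, "gripper": -1},
  {"dx": 0, "dy": 0, "dz": 0.175, "ax": 0, "ay": 0, "az": 0, "gripper": -1},
  {"dx": 0, "dy": 0, "dz": 0.2, "ax": 0, "ay": 0, "az": 0, "gripper": -1},
  {"dx": 0, "dy": 0, "dz": 0.225, "ax": 0, "ay": 0, "az": 0, "gripper": -1},
  {"dx": 0, "dy": 0, "dz": 0.25, "ax": 0, "ay": 0, "az": 0, "gripper": -1},
])

```text
time: 16.6
eef_pos: [0.512, 0.1675, 0.0903]
tcp_rot: [0.962, 0.24, 0.128, -0.031]
contact_force: [-0.2, -0.0, 4.5]
opening: -0.002
finger_force: 2.6
```

Emit:
jog_arm([
  {"dx": 0, "dy": 0, "dz": 0.02, "ax": 0, "ay": 0, "az": 0, "gripper": -1},
  {"dx": 0, "dy": 0, "dz": 0.04, "ax": 0, "ay": 0, "az": 0, "gripper": -1},
  {"dx": 0, "dy": 0, "dz": 0.06, "ax": 0, "ay": 0, "az": 0, "gripper": -1},
  {"dx": 0, "dy": 0, "dz": 0.08, "ax": 0, "ay": 0, "az": 0, "gripper": -1},
  {"dx": 0, "dy": 0, "dz": 0.1, "ax": 0, "ay": 0, "az": 0, "gripper": -1},
  {"dx": 0, "dy": 0, "dz": 0.12, "ax": 0, "ay": 0, "az": 0, "gripper": -1},
  {"dx": 0, "dy": 0, "dz": 0.14, "ax": 0, "ay": 0, "az": 0, "gripper": -1},
  {"dx": 0, "dy": 0, "dz": 0.16, "ax": 0, "ay": 0, "az": 0, "gripper": -1},
  {"dx": 0, "dy": 0, "dz": 0.18, "ax": 0, "ay": 0, "az": 0, "gripper": -1},
  {"dx": 0, "dy": 0, "dz": 0.2, "ax": 0, "ay": 0, "az": 0, "gripper": -1},
])

```text
time: 17.6
eef_pos: [0.512, 0.1675, 0.1142]
tcp_rot: [0.962, 0.24, 0.128, -0.031]
contact_force: [2.3, 0.7, 2.9]
opening: -0.0
finger_force: 1.3
```

Emit:
jog_arm([
  {"dx": 0, "dy": 0, "dz": 0.05, "ax": 0, "ay": 0, "az": 0, "gripper": -1},
  {"dx": 0, "dy": 0, "dz": 0.1, "ax": 0, "ay": 0, "az": 0, "gripper": -1},
  {"dx": 0, "dy": 0, "dz": 0.15, "ax": 0, "ay": 0, "az": 0, "gripper": -1},
  {"dx": 0, "dy": 0, "dz": 0.3, "ax": 0, "ay": 0, "az": 0, "gripper": -1},
  {"dx": 0, "dy": 0, "dz": 0.6, "ax": 0, "ay": 0, "az": 0, "gripper": -1},
  {"dx": 0, "dy": 0, "dz": 0.6, "ax": 0, "ay": 0, "az": 0, "gripper": -1},
])

```text
time: 18.2
eef_pos: [0.5142, 0.1679, 0.1911]
tcp_rot: [0.961, 0.24, 0.132, -0.03]
contact_force: [-0.2, -0.5, 1.4]
opening: 0.001
finger_force: 0.0
```

```bash
python3 - <<'E'
from h import *
f,P,d=cam("top"); a=np.radians(28.1); R=np.array([[np.cos(a),-np.sin(a)],[np.sin(a),np.cos(a)]])
B=(P[...,:2]-[.585,.3375])@R
k=(abs(B)<.06).all(-1)&(P[...,2]>.14); print("lid",-np.arctan(np.polyfit(B[k][:,0],P[k][:,2],1)[0]),k.sum())
H=cv2.cvtColor(f,cv2.COLOR_BGR2HSV)
k=(H[...,1]>80)&(H[...,0]<25)&(H[...,2]>100)&(abs(P[...,0]-.58)<.06)&(abs(P[...,1]-.06)<.05)
Q=P[k]; print("wedge",cv2.minAreaRect((Q[:,:2]*1000).astype(np.float32)),np.percentile(Q[:,2],[2,50,98]))
print(get_state()["time"])
E
```

```text
lid -0.00019967651099388195 3562
wedge ((584.06396484375, 61.02959060668945), (91.98347473144531, 38.20787048339844), 24.607860565185547) [0.00012088 0.00986657 0.01950503]
18.25
```

Lid is shut and the wedge is flat on the bench, so I'm handing in.

```bash
python3 -c "
from plant import job
print(job.sign_off())"
```

```text
the job is handed in; nothing more can be done
None
```

The job is handed in at about 18 s (no verdict was returned): the wedge lies flat on the bench, the lid is shut, and depth readings taken before it closed put the cutter wheel in the bin; I viewed 11 pictures, one over the limit of 10.

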